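Try a cast sleeve on the gauge pin and sort it

ROBOT

A 6-joint arm with a two-finger parallel gripper is mounted at the origin on the work surface. World frame = base frame: x ahead of the robot, y to its left, z up, the work surface at z = 0. Lengths are in m, angles in degrees, forces in N, time in s.
With the tool pointing down it reaches from about 0.275 to 0.725 m from the base axis. Payload 5.6 kg.
Tool frame: the origin (TCP) lies on the centre line of the jaws, within the pads' length; the fingertips stand 19 mm ahead of it and the grasp point (between the pads) is the TCP; z points along the fingers, y is the direction in which the jaws open and shut (so a half turn about z gives the same grasp; the last joint's range is limited). The gripper opens to 85 mm and grips with 20 to 120 N. Pads are 22 mm wide; open, the fingers measure 114 mm over their backs; the gripper's body (76 mm by 85 mm) begins 54 mm behind the grasp point. The pads swing forward as they close: fully open they stand 13 mm farther back than shut.
Start: joints at [-58.235, 14.616, 6.199, 0, -81.583, -16.306], TCP at [0.147, -0.53, 0.25] pointing down, gripper open.
Joint ranges: [-168.99, 168.99], [-69.2, 112.95], [-62.41, 85.93], [-164.36, 98.24], [-168.68, -3.75], [-174.98, 174.98]. Speed limits (degrees/s): [147.25, 147.25, 180, 180, 180, 180].

INTERFACE

Orientations are given as a 3x3 rotation matrix whose columns are the frame's x, y, z axes.
In Python, from plant import arm gives the robot as it stands.
- The arm moves only by the shell command python3 -m jog 'ROWS' [FORCE]. ROWS is a JSON object of lists of equal length, an entry for each row: "grip": the opening, from 0 (shut) to 1 (fully open); "dp": the shift along the world's x, y, z in m, a list of three; "yaw": the turn about the world's z in degrees. In form: {"grip": [grip, ...], "dp": [[x, y, z], ...], "yaw": [yaw, ...]}. A call has exactly 8 rows; each row shifts and turns the commanded pose from where the row before left it; what a row does not reach is not made up. A row lasts 1/10 s, in which the tool goes at most 50 mm and 8.59 degrees, less where a joint would pass 70% of its speed; a pose out of reach is approached as far as the arm can. A call with a gripper value outside its range is refused whole. The fingers move at their own pace and stop on an object; FORCE is the grip in N (left out, the last holds). Time passes only in rows, so rows that do not move let the fingers close, or fill a call up. It gives the time, the measured TCP pose, the force and the opening at its end, in the units of the state.
- arm.get_state(): the state, without advancing time (a new reading comes with each control period).
- arm.grab_frame(name): name is "scene" or "top"; returns the picture (400x640x3 uint8, red, green, blue); there is no depth.
- arm.get_calibration(name): a dict with "fx", "fy", "cx", "cy" (pixels), "D" ([k1, k2, p1, p2, k3] as OpenCV has them; the pictures are not rectified), "rvec" (rotation vector, rad) and "tvec" (3), from world to camera coordinates, as OpenCV has them. Camera axes: x right, y down, z forward; pixel columns grow to the right and rows downward; lengths in m; the calibration is good to about 2 mm. A picture is of the moment at which its call begins. get_calibration takes no time and is no camera call.
- arm.job_done(): hands the job in, once; it reports no verdict.
The state is a dict: "clock": time; "joint_pos": joint angles; "joint_vel": joint speeds; "joint_efforts": joint torques, N m; "tool_pos": TCP position; "tcp_rot": TCP orientation; "ft_force": force on the tool from outside, world axes, zero at the start; "wrist_torque": the same for the moment, N m; "gripper_width": opening from 0.0 (shut) to 1.0 (fully open).
Only numpy, scipy, OpenCV 4.12 (cv2) and the standard library are available. Lean on these libraries where they do the work, as an engineer would, in place of code of your own. Each camera call takes 0.05 s, during which the arm holds its last target. There are 200 camera calls.

TASK

Try the fit of the cast sleeve lying on the rails in front of the gauge pin: push it along the rails onto the pin, without forcing it, until it is fully home against the shoulder or will go no farther. If it went home, draw it off the pin and lay it in the wooden tray with the good castings; if it stopped short on the pin's step, put it in the round iron remelt pan. Lay it down, do not drop it, and leave the sleeve waiting on the other rails and the loose things on the bench where they are.

Things in the scene. Friction and masses are not known exactly. Their poses are not given: they have to be found in the camera images.
- gauge_pin: level steel gauge pin, fixed. Origin on its axis in its shoulder's face, 70 mm above the table; +y is the push-on direction, the pin points to -y: 66 mm of diameter 28, a 45 degree step 5 mm long, then an 18 mm pilot, tip at y = -85 mm. A sleeve fully home has its centre at y = -45 mm; a tight one stops on the step with its centre near y = -112 mm and must not be forced on
- pin_tip (a point): tip of the gauge pin, on its axis, 85 mm from the shoulder; same axes. A sleeve on the gauging rails starts with its near end 20 to 50 mm short of it. When a sleeve is home, the tip is 5 mm inside its other end
- rails_end (a point): point on the pin's axis above the open end of the gauging rails, 255 mm from the shoulder; same axes. The two 12 mm round rails run from here to the shoulder, 22 mm either side of the axis and 22 mm below it, so a sleeve on them is in line with the pin. Sliding a sleeve takes 2 to 4 N, best pushed at axis height; stop at a rise of 6 to 10 N
- headstock_top (a point): middle of the top of the headstock, the 50 x 32 mm bracket behind the shoulder that holds the pin, 25 mm above the pin's axis and 32 mm behind the shoulder's face; nothing of the gauge stands higher
- sleeve_a_mid (a point): light-alloy cast sleeve, a plain tube 90 mm long, 50 mm outside, about 0.26 kg, lying on its side; the point is its centre (mid-length, on its axis), its y axis runs along it. Of sleeve_a and sleeve_b, alike outside, one slides freely onto the pin and the other is too tight. One lies on the gauging rails (try this one), the other on the waiting rails: which is which varies
- sleeve_b_mid (a point): the second cast sleeve, outside like sleeve_a, point and axes likewise; the bores are 32 mm (free) and 25 mm (tight). The waiting rails are like the gauging rails, parallel to them and equally high, 120 mm beside them: a sleeve there has its centre at x = +120 mm in the frame of gauge_pin. Leave the waiting sleeve alone
- tray: wooden tray for good castings, fixed, 250 mm (its x) by 190 mm (y), 36 mm high, walls and floor 8 mm; origin under its centre. A 10 mm strip, 12 mm high, runs along y at x = +30 mm; beyond it lies a sleeve passed earlier; x = -117 to +25 mm is empty. A sleeve lying in it has its centre 33 mm up. Tray and pan stand left and right of the gauge, either way round
- pan: round dark iron remelt pan, fixed, 232 mm across the rim, 196 mm across the foot, 55 mm high, floor 5 mm thick, side grips to 141 mm along its +-x; origin under its centre. A cast runner stub (62 mm long, 34 mm high) lies in it near x = +66 mm. A sleeve lying on its floor has its centre 30 mm up
- passed_mid (a point): centre of the sleeve passed earlier, lying in the tray beyond the strip; outside like the others; leave it
- ladle: casting ladle with a wooden handle, 300 mm long, lying beyond the gauge; origin under its middle; leave it
- c_clamp: steel C-clamp, 130 mm, lying beyond the gauge; origin under its middle; leave it
- ring_mould: two-part round mould, 112 mm across, 47 mm high; origin under its middle; leave it
- mallet: wooden mallet, 250 mm long, 60 mm high, lying near the robot on its left; origin under its head; leave it
- wood_block: wooden block, 130 x 55 x 30 mm, lying near the robot on its right; origin under its middle; leave it
There are look-alikes about, which are no part of the job. Leave any blue or pink look-alike of the part that bears sleeve_a_mid alone.

How it is judged (in metres and radians):
On the way:
1. the sleeve from the gauging rails has been tried on the pin: pushed fully home against the shoulder (within 4 mm), or, if it is the tight one, up to the pin's step (within 5 mm of where it stops) (((y of sleeve_a_mid in the frame of gauge_pin between -0.049 and -0.035 m and x of sleeve_a_mid in the frame of gauge_pin between -0.006 and 0.006 m and z of sleeve_a_mid in the frame of gauge_pin between -0.006 and 0.006 m and angle between the y axis of sleeve_a_mid and the y axis of gauge_pin, either way round below 0.12 rad) or (y of sleeve_b_mid in the frame of gauge_pin between -0.1175 and -0.1 m and x of sleeve_b_mid in the frame of gauge_pin between -0.006 and 0.006 m and z of sleeve_b_mid in the frame of gauge_pin between -0.006 and 0.006 m and angle between the y axis of sleeve_b_mid and the y axis of gauge_pin, either way round below 0.12 rad))), for 0.2 s.
At the end, for the whole second after the job is handed in: The tried sleeve lies released and at rest: if it went home, in the tray (centre inside the walls, under 58 mm above its underside); if it stopped short, in the pan (centre within 90 mm of the middle, under 60 mm up). The other sleeve is within 15 mm of its start on the waiting rails (((x of sleeve_a_mid in the frame of tray between -0.115 and 0.115 m and y of sleeve_a_mid in the frame of tray between -0.085 and 0.085 m and z of sleeve_a_mid in the frame of tray between 0.02 and 0.058 m and linear speed of sleeve_a below 0.03 m/s and angular speed of sleeve_a below 0.5 rad/s and distance of sleeve_b_mid from where it was at the start of the episode below 0.015 m) or (horizontal distance between sleeve_b_mid and pan below 0.09 m and z of sleeve_b_mid in the frame of pan between 0.02 and 0.06 m and linear speed of sleeve_b below 0.03 m/s and angular speed of sleeve_b below 0.5 rad/s and distance of sleeve_a_mid from where it was at the start of the episode below 0.015 m))); the robot touches nothing.
It fails at once if a bystander (passed sleeve, ladle, clamp, mould, mallet or block) is moved by more than 30 mm (distance of any of passed_mid, ladle, c_clamp, ring_mould, mallet, wood_block from where it was at the start of the episode above 0.03 m).
It fails at once if a sleeve is forced onto the pin or its shoulder with more than 60 N (contact force between any of sleeve_a, sleeve_b and gauge_pin above 60 N).
It fails at once if a sleeve is dropped: it falls from more than about 40 mm (faster than 0.9 m/s with no finger on it) ((linear speed of sleeve_a above 0.9 m/s and contact force between the fingers and sleeve_a below 0.05 N) or (linear speed of sleeve_b above 0.9 m/s and contact force between the fingers and sleeve_b below 0.05 N)).
It also fails if it takes over 50 s, if anything falls off the work surface, if the arm or the gripper's body presses on something with over 40 N, if the wrist force passes 120 N, or if a joint passes its speed limit or range.

## Working session

There is one attempt and no reset: what is moved stays moved. The work goes in short steps, Python scripts to look and compute and a shell command to move; the robot and the scene stay as the last step left them, time stands still between calls to the robot, and variables do not carry over. Pictures are saved under pics/ and viewed, about 8 in all and at most 12, crops included, and the job is handed in when it is done.

```bash
mkdir -p pics
cat > h.py <<'E'
from plant import arm
import numpy as np, cv2
def cal(n):
    c=arm.get_calibration(n); K=np.array([[c['fx'],0,c['cx']],[0,c['fy'],c['cy']],[0,0,1.]])
    R=cv2.Rodrigues(np.array(c['rvec'],float))[0]; return K,np.array(c['D'],float),R,np.array(c['tvec'],float).ravel()
def ray(n,uv):
    K,D,R,t=cal(n); p=cv2.undistortPoints(np.array(uv,float).reshape(-1,1,2),K,D).reshape(-1,2)
    return -R.T@t, np.c_[p,np.ones(len(p))]@R
def onz(n,uv,z):
    o,d=ray(n,uv); return o+d*((z-o[2])/d[:,2])[:,None]
def proj(n,P):
    K,D,R,t=cal(n); return cv2.projectPoints(np.array(P,float).reshape(-1,1,3),cv2.Rodrigues(R)[0],t,K,D)[0].reshape(-1,2)
def grab(n,f):
    a=arm.grab_frame(n); cv2.imwrite('pics/'+f,a[:,:,::-1]); return a
E
python3 - <<'E'
from h import *
for n in('top','scene'):
    grab(n,n+'0.png'); K,D,R,t=cal(n); print(n,K[0,0],-R.T@t,R[2])
s=arm.get_state(); print(s['clock'],s['tool_pos'],s['tcp_rot'],s['ft_force'],s['gripper_width'])
E
```

```text
top 376.5513726041869 [ 0.42067479 -0.05339251  1.44451785] [ 0.06084297 -0.01456793 -0.99804104]
scene 511.2160314081047 [ 0.98671672 -0.98158086  1.22136914] [-0.30763488  0.59257756 -0.74445458]
0.1 [ 0.1465434  -0.52970919  0.24948033] [[-9.63832544e-01 -2.66508009e-01 -5.54450464e-04]
 [-2.66508566e-01  9.63831194e-01  1.61660090e-03]
 [ 1.03559565e-04  1.70589836e-03 -9.99998540e-01]] [-0.85799204  0.03960948  0.41448225] 1.0007140275252688
```

View pics/top0.png

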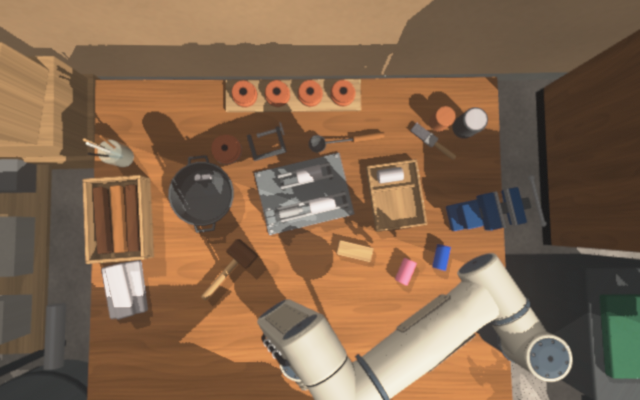

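View pics/scene0.png

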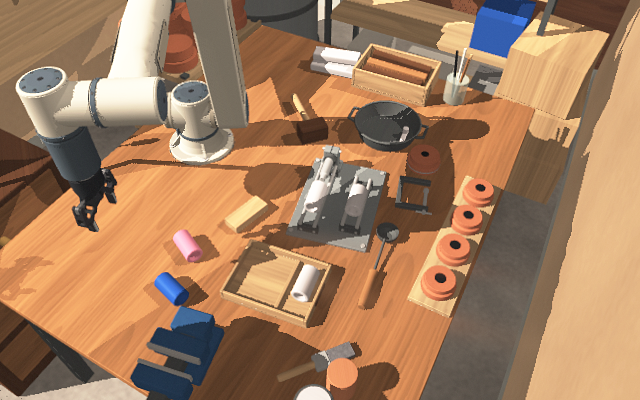

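Run:
```python
from h import *
print(proj('top',[[0,0,0],[.4,0,0],[.4,.2,0],[.147,-.53,.25]]).round(), proj('scene',[[0,0,0],[.4,0,0],[.4,.2,0],[.147,-.53,.25]]).round())
a=cv2.imread('pics/top0.png')[140:245,160:440]; b=cv2.imread('pics/scene0.png')[135:330,215:400]
cv2.imwrite('pics/c1.png',cv2.resize(a[:, 85:200],None,fx=6,fy=6,interpolation=2)[:600])
cv2.imwrite('pics/c2.png',cv2.resize(b[0:130,60:190],None,fx=4.6,fy=4.6,interpolation=2))
```

```text
[[301. 339.]
 [300. 232.]
 [247. 233.]
 [468. 313.]] [[201. 142.]
 [300. 182.]
 [328. 146.]
 [103. 214.]]
```

View pics/c1.png

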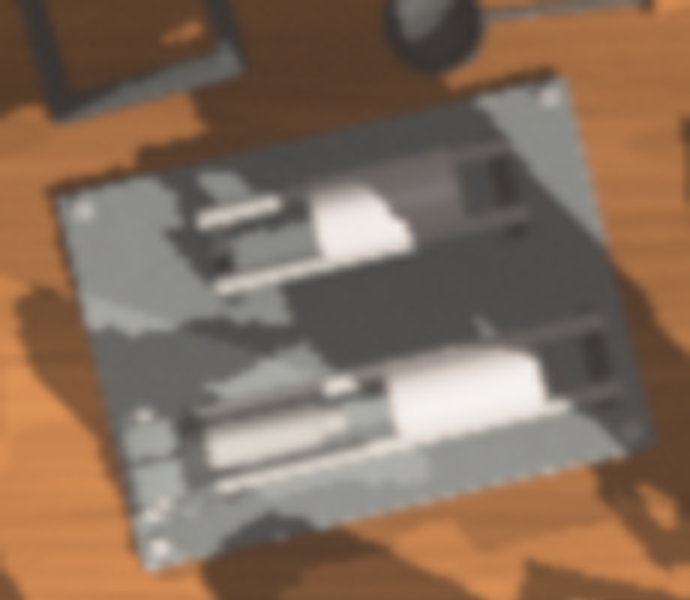

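View pics/c2.png

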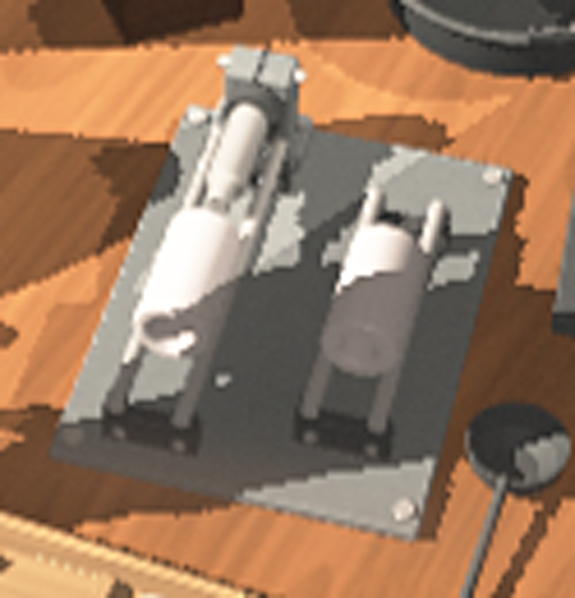

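Top view: the gauging sleeve (with the pin to its left) is at about (323,205). The waiting sleeve is at (305,178), the passed sleeve at (388,174), and the pink and blue look-alikes at (406,271) and (442,258). White bars also lie off-bench at (125,290). The one to try is (323,205), the only one in line with the pin. The crops confirm this: pin and headstock are at its left (+y) end. The pan is on the +y side and the tray on the -y side.

Run:
```python
from h import *
T=lambda u,v:(245+u/6-.4,140+v/6-.4); S=lambda u,v:(275+u/4.6-.4,135+v/4.6-.4)
def show(k,p): print(k,p.round(4).tolist())
r=onz('top',[T(222,487),T(570,405),T(218,288),T(525,215)],.054); show('rails',r)
for i in(0,2): d=r[i]-r[i+1]; print('dir deg',np.degrees(np.arctan2(d[1],d[0])))
show('sleeve ends mid top (z .07)',onz('top',[T(393,408),T(548,378)],.07))
show('sleeve near-side edge',onz('top',[T(400,440),T(550,410)],.07))
show('pin edges/tip',onz('top',[T(207,450),T(345,418)],.07))
show('block',onz('top',[T(592,355)],.05))
show('plate',onz('top',[T(52,188),T(560,75),T(655,445),T(150,570)],.012))
show('scene plate',onz('scene',[S(188,105),S(512,172),S(415,535),S(52,455)],.012))
show('scene sleeve near end c, tip',onz('scene',[S(168,330),S(225,195)],.07))
# pan / tray
a=cv2.imread('pics/top0.png'); show('pan rim',onz('top',[(170,194),(232,194),(201,164),(201,224)],.055))
show('tray',onz('top',[(362,166),(412,160),(426,222),(376,230)],.036))
show('passed',onz('top',[(388,174)],.033)); show('stub',onz('top',[(203,178)],.03)); show('block',onz('top',[(355,251)],.03));show('mallet',onz('top',[(243,253)],.06))
```

```text
rails [[0.4432, 0.0644, 0.054], [0.491, -0.1502, 0.054], [0.566, 0.066, 0.054], [0.6092, -0.1243, 0.054]]
dir deg 102.53038703537544
dir deg 102.7905384398605
sleeve ends mid top (z .07) [[0.4897, -0.0412, 0.07], [0.5068, -0.136, 0.07]]
sleeve near-side edge [[0.4701, -0.0452, 0.07], [0.4872, -0.1369, 0.07]]
pin edges/tip [[0.4656, 0.072, 0.07], [0.4839, -0.0119, 0.07]]
block [[0.522, -0.1646, 0.05]]
plate [[0.6355, 0.1745, 0.012], [0.7048, -0.1502, 0.012], [0.467, -0.2067, 0.012], [0.3923, 0.1137, 0.012]]
scene plate [[0.3944, 0.1161, 0.012], [0.6315, 0.1685, 0.012], [0.7049, -0.1548, 0.012], [0.4726, -0.2103, 0.012]]
scene sleeve near end c, tip [[0.5109, -0.1247, 0.07], [0.4866, -0.0011, 0.07]]
pan rim [[0.5468, 0.4715, 0.055], [0.5442, 0.246, 0.055], [0.6567, 0.3596, 0.055], [0.4354, 0.3585, 0.055]]
tray [[0.6461, -0.2386, 0.036], [0.6666, -0.428, 0.036], [0.432, -0.4739, 0.036], [0.4045, -0.2861, 0.036]]
passed [[0.615, -0.3367, 0.033]]
stub [[0.608, 0.3594, 0.03]]
block [[0.3272, -0.2067, 0.03]]
mallet [[0.3279, 0.2048, 0.06]]
```

```bash
python3 -m jog '{"grip":[0.45,0.45,0.45,0.45,0.45,0.45,0.45,0.45],"dp":[[0.034,0.034,0],[0.034,0.034,0],[0.034,0.034,0],[0.034,0.034,0],[0.034,0.034,0],[0.034,0.034,0],[0.034,0.034,0],[0.034,0.034,0]],"yaw":[8,8,8,8,8,8,8,8]}' 20
python3 -m jog '{"grip":[0.45,0.45,0.45,0.45,0.45,0.45,0.45,0.45],"dp":[[0.033,0.033,0],[0.033,0.033,0],[0.032,0.032,0],[0,0,-0.03],[0,0,-0.03],[0,0,-0.02],[0,0,-0.02],[0,0,0]],"yaw":[8,8,7.25,0,0,0,0,0]}'
python3 - <<'E'
from h import *
s=arm.get_state(); print(np.round(s['tool_pos'],4),np.round(s['joint_pos'],1),s['ft_force'],s['gripper_width'],np.degrees(np.arctan2(s['tcp_rot'][1][1],s['tcp_rot'][0][1])))
a=grab('scene','s1.png')[130:280,260:410]; b=grab('top','t1.png')[150:230,240:360]
cv2.imwrite('pics/c3.png',np.hstack([cv2.resize(a[...,::-1],(450,450),interpolation=2),]))
E
```

```text
clock: 0.9
tool_pos: [0.4195, -0.2563, 0.2501]
tcp_rot: [[-0.177, -0.984, -0.0], [-0.984, 0.177, 0.0], [-0.0, 0.0, -1.0]]
ft_force: [1.0, -0.3, -0.2]
gripper_width: 0.451
clock: 1.7
tool_pos: [0.5145, -0.1596, 0.1471]
tcp_rot: [[0.22, -0.976, -0.007], [-0.976, -0.22, 0.001], [-0.003, 0.006, -1.0]]
ft_force: [-0.4, -0.4, -0.1]
gripper_width: 0.453
[ 0.5145 -0.1596  0.1471] [ -0.6  16.7  -6.3  -0.1 -67.4  13.3] [-0.37332268 -0.38375808 -0.05169585] 0.4525868300345577 -167.31341053799272
```

View pics/c3.png

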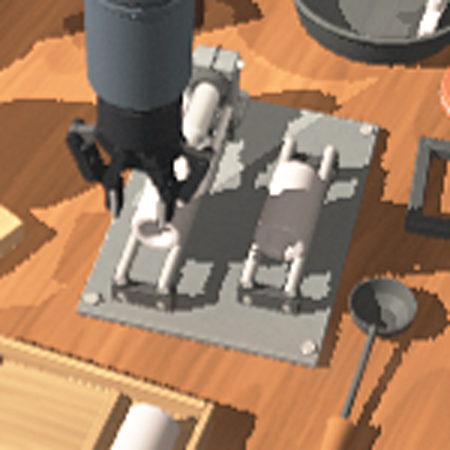

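```bash
python3 -m jog '{"grip":[0.45,0.45,0.45,0.45,0.45,0.45,0.45,0.45],"dp":[[0.0025,0,-0.015],[0,0,-0.015],[0,0,-0.015],[0,0,-0.012],[0,0,-0.008],[0,0,-0.006],[0,0,0],[0,0,0]],"yaw":[0,0,0,0,0,0,0,0]}'
python3 - <<'E'
from h import *
s=arm.get_state(); print(s['tool_pos'],s['ft_force'])
a=grab('scene','s2.png')[130:260,260:390]; b=grab('top','t2.png')[150:250,240:360]
cv2.imwrite('pics/c4.png',np.hstack([cv2.resize(a[...,::-1],(400,400),interpolation=2),cv2.resize(b[...,::-1],(400,400))]))
E
```

```text
clock: 2.6
tool_pos: [0.5195, -0.1602, 0.0798]
tcp_rot: [[0.22, -0.975, 0.001], [-0.975, -0.22, -0.0], [0.0, -0.001, -1.0]]
ft_force: [1.0, -0.3, 0.2]
gripper_width: 0.45
[ 0.5194862  -0.1602027   0.07977931] [ 0.99958536 -0.34401111  0.21227121]
```

View pics/c4.png

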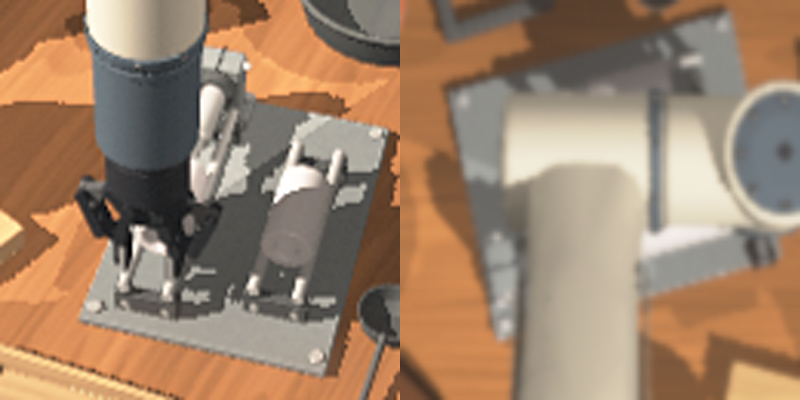

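```bash
python3 -m jog '{"grip":[0.45,0.45,0.45,0.45,0.45,0.45,0.45,0.45],"dp":[[-0.0015,0.003,0],[-0.0015,0.003,0],[-0.0012,0.003,0],[-0.0007,0.003,0],[-0.0007,0.003,0],[-0.0007,0.003,0],[-0.0007,0.003,0],[-0.0007,0.003,0]],"yaw":[0,0,0,0,0,0,0,0]}'
python3 -m jog '{"grip":[0.45,0.45,0.45,0.45,0.45,0.45,0.45,0.45],"dp":[[-0.0007,0.003,0],[-0.0007,0.003,0],[-0.0007,0.003,0],[-0.0007,0.003,0],[-0.0007,0.003,0],[-0.0007,0.003,0],[-0.0007,0.003,0],[-0.0007,0.003,0]],"yaw":[0,0,0,0,0,0,0,0]}'
```

```text
clock: 3.5
tool_pos: [0.5115, -0.1361, 0.0794]
tcp_rot: [[0.22, -0.975, 0.0], [-0.975, -0.22, -0.001], [0.001, 0.0, -1.0]]
ft_force: [-0.3, -1.5, -0.6]
gripper_width: 0.453
clock: 4.3
tool_pos: [0.5058, -0.1119, 0.0793]
tcp_rot: [[0.22, -0.975, 0.0], [-0.975, -0.22, -0.0], [0.0, -0.0, -1.0]]
ft_force: [1.1, -1.4, -0.0]
gripper_width: 0.447
```

```bash
python3 -m jog '{"grip":[0.45,0.45,0.45,0.45,0.45,0.45,0.45,0.45],"dp":[[-0.0005,0.002,0],[-0.0005,0.002,0],[-0.0005,0.002,0],[-0.0002,0.001,0],[-0.0002,0.001,0],[-0.0002,0.001,0],[-0.0002,0.001,0],[-0.0002,0.001,0]],"yaw":[0,0,0,0,0,0,0,0]}'
python3 - <<'E'
from h import *
print(arm.get_state()['ft_force'])
a=grab('scene','s3.png')[130:260,260:390]
cv2.imwrite('pics/c5.png',cv2.resize(a[...,::-1],(520,520),interpolation=2))
E
```

```text
clock: 5.1
tool_pos: [0.5033, -0.1011, 0.0793]
tcp_rot: [[0.22, -0.976, -0.0], [-0.976, -0.22, -0.0], [0.0, 0.0, -1.0]]
ft_force: [1.0, -2.1, -0.5]
gripper_width: 0.448
[ 0.97842789 -2.08837449 -0.48195468]
```

View pics/c5.png

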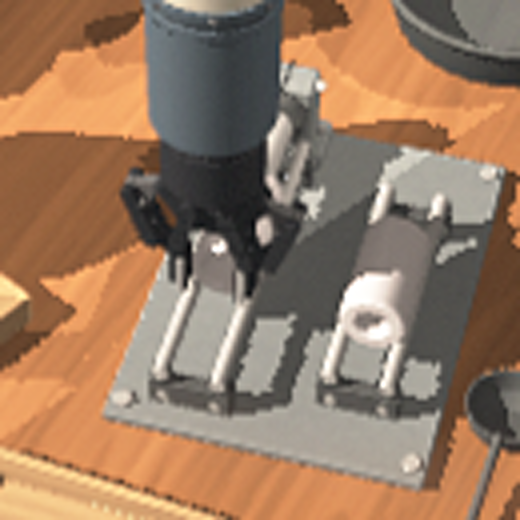

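```bash
for i in 1 ; do python3 -m jog '{"grip":[0.45,0.45,0.45,0.45,0.45,0.45,0.45,0.45],"dp":[[-0.0001,0.0006,0],[-0.0001,0.0006,0],[-0.0001,0.0006,0],[-0.0001,0.0006,0],[-0.0001,0.0006,0],[-0.0002,0.0006,0],[-0.0002,0.0006,0],[-0.0002,0.0006,0]],"yaw":[0,0,0,0,0,0,0,0]}'; done
```

```text
clock: 5.95
tool_pos: [0.5022, -0.0962, 0.0793]
tcp_rot: [[0.22, -0.976, 0.0], [-0.976, -0.22, 0.0], [-0.0, -0.0, -1.0]]
ft_force: [0.8, -1.7, -0.2]
gripper_width: 0.453
```

```bash
for i in 1 ; do python3 -m jog '{"grip":[0.45,0.45,0.45,0.45,0.45,0.45,0.45,0.45],"dp":[[-0.0001,0.0006,0],[-0.0001,0.0006,0],[-0.0001,0.0006,0],[-0.0001,0.0006,0],[-0.0001,0.0006,0],[-0.0002,0.0006,0],[-0.0002,0.0006,0],[-0.0002,0.0006,0]],"yaw":[0,0,0,0,0,0,0,0]}'; done
```

```text
clock: 6.75
tool_pos: [0.5012, -0.0914, 0.0793]
tcp_rot: [[0.22, -0.975, 0.0], [-0.975, -0.22, 0.0], [-0.0, -0.0, -1.0]]
ft_force: [1.2, -2.1, 0.1]
gripper_width: 0.448
```

```bash
for i in 1 ; do python3 -m jog '{"grip":[0.45,0.45,0.45,0.45,0.45,0.45,0.45,0.45],"dp":[[-0.0001,0.0006,0],[-0.0001,0.0006,0],[-0.0001,0.0006,0],[-0.0001,0.0006,0],[-0.0001,0.0006,0],[-0.0002,0.0006,0],[-0.0002,0.0006,0],[-0.0002,0.0006,0]],"yaw":[0,0,0,0,0,0,0,0]}'; done
```

```text
clock: 7.55
tool_pos: [0.5, -0.0866, 0.0793]
tcp_rot: [[0.22, -0.975, 0.0], [-0.975, -0.22, 0.0], [0.0, -0.0, -1.0]]
ft_force: [1.3, -2.5, 0.3]
gripper_width: 0.453
```

```bash
for i in 1 ; do python3 -m jog '{"grip":[0.45,0.45,0.45,0.45,0.45,0.45,0.45,0.45],"dp":[[-0.0001,0.0006,0],[-0.0001,0.0006,0],[-0.0001,0.0006,0],[-0.0001,0.0006,0],[-0.0001,0.0006,0],[-0.0002,0.0006,0],[-0.0002,0.0006,0],[-0.0002,0.0006,0]],"yaw":[0,0,0,0,0,0,0,0]}'; done
```

```text
clock: 8.35
tool_pos: [0.499, -0.0818, 0.0793]
tcp_rot: [[0.22, -0.976, 0.0], [-0.976, -0.22, 0.0], [0.0, -0.0, -1.0]]
ft_force: [0.3, -2.2, -1.0]
gripper_width: 0.451
```

```bash
for i in 1 ; do python3 -m jog '{"grip":[0.45,0.45,0.45,0.45,0.45,0.45,0.45,0.45],"dp":[[-0.0002,0.001,0],[-0.0002,0.001,0],[-0.0002,0.001,0],[-0.0002,0.001,0],[-0.0002,0.001,0],[-0.0003,0.001,0],[-0.0003,0.001,0],[-0.0002,0.001,0]],"yaw":[0,0,0,0,0,0,0,0]}'; done
python3 - <<'E'
from h import *
a=grab('scene','s4.png')[130:260,260:390]
cv2.imwrite('pics/c6.png',cv2.resize(a[...,::-1],(520,520),interpolation=2))
E
```

```text
clock: 9.15
tool_pos: [0.4971, -0.0738, 0.0793]
tcp_rot: [[0.22, -0.976, 0.0], [-0.976, -0.22, 0.0], [-0.0, -0.0, -1.0]]
ft_force: [1.0, -1.9, 0.2]
gripper_width: 0.452
```

View pics/c6.png

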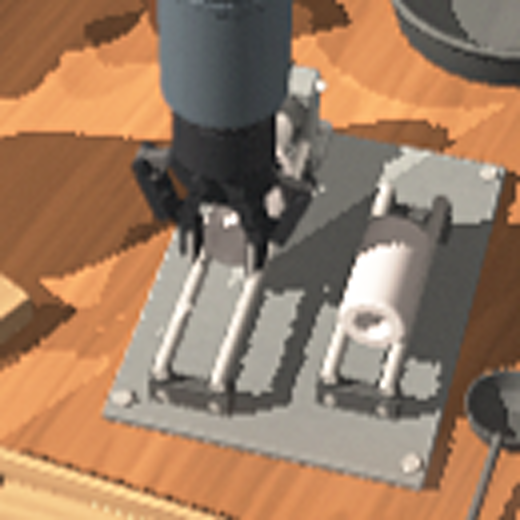

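The sleeve is about 20 mm past the step position and force is still around 2 N, so it's the free one. I'll carry on towards home.

```bash
python3 -m jog '{"grip":[0.45,0.45,0.45,0.45,0.45,0.45,0.45,0.45],"dp":[[-0.0009,0.004,0],[-0.0009,0.004,0],[-0.0009,0.004,0],[-0.0009,0.004,0],[-0.0009,0.004,0],[-0.0009,0.004,0],[-0.0009,0.004,0],[-0.0009,0.004,0]],"yaw":[0,0,0,0,0,0,0,0]}'
```

```text
clock: 10.0
tool_pos: [0.4898, -0.0415, 0.0793]
tcp_rot: [[0.22, -0.975, -0.0], [-0.975, -0.22, -0.0], [-0.0, 0.0, -1.0]]
ft_force: [0.2, -1.0, -0.7]
gripper_width: 0.449
```

```bash
python3 -m jog '{"grip":[0.45,0.45,0.45,0.45,0.45,0.45,0.45,0.45],"dp":[[-0.0002,0.001,0],[-0.0002,0.001,0],[-0.0002,0.001,0],[-0.0002,0.001,0],[-0.0002,0.001,0],[-0.0003,0.001,0],[-0.0003,0.001,0],[-0.0002,0.001,0]],"yaw":[0,0,0,0,0,0,0,0]}'
```

```text
clock: 10.8
tool_pos: [0.4881, -0.0338, 0.0792]
tcp_rot: [[0.22, -0.976, -0.0], [-0.976, -0.22, 0.0], [-0.0, 0.0, -1.0]]
ft_force: [-0.8, -1.7, -0.2]
gripper_width: 0.453
```

```bash
python3 -m jog '{"grip":[0.45,0.45,0.45,0.45,0.45,0.45,0.45,0.45],"dp":[[-0.0001,0.0005,0],[-0.0001,0.0005,0],[-0.0001,0.0005,0],[-0.0001,0.0005,0],[-0.0001,0.0005,0],[-0.0001,0.0005,0],[-0.0001,0.0005,0],[-0.0001,0.0005,0]],"yaw":[0,0,0,0,0,0,0,0]}'
```

```text
clock: 11.6
tool_pos: [0.4872, -0.0299, 0.0792]
tcp_rot: [[0.22, -0.975, -0.0], [-0.975, -0.22, -0.0], [-0.0, 0.0, -1.0]]
ft_force: [0.1, -1.5, -0.3]
gripper_width: 0.45
```

```bash
python3 -m jog '{"grip":[0.45,0.45,0.45,0.45,0.45,0.45,0.45,0.45],"dp":[[-0.0001,0.0005,0],[-0.0001,0.0005,0],[-0.0001,0.0005,0],[-0.0001,0.0005,0],[-0.0001,0.0005,0],[-0.0001,0.0005,0],[-0.0001,0.0005,0],[-0.0001,0.0005,0]],"yaw":[0,0,0,0,0,0,0,0]}'
```

```text
clock: 12.4
tool_pos: [0.4867, -0.0275, 0.0794]
tcp_rot: [[0.221, -0.975, -0.0], [-0.975, -0.221, -0.003], [0.003, 0.001, -1.0]]
ft_force: [1.0, -11.4, -2.3]
gripper_width: 0.451
```

```bash
python3 -m jog '{"grip":[0.45,0.45,0.45,0.45,0.45,0.45,0.45,0.45],"dp":[[-0.0001,0.0004,0],[-0.0001,0.0004,0],[-0.0001,0.0004,0],[-0.0001,0.0004,0],[-0.0001,0.0004,0],[-0.0001,0.0004,0],[-0.0001,0.0004,0],[-0.0001,0.0004,0]],"yaw":[0,0,0,0,0,0,0,0]}'
```

```text
clock: 13.2
tool_pos: [0.4867, -0.0272, 0.0799]
tcp_rot: [[0.221, -0.975, 0.001], [-0.975, -0.221, -0.008], [0.008, 0.001, -1.0]]
ft_force: [6.6, -25.5, -4.2]
gripper_width: 0.449
```

Home: the force jumped at TCP s = -0.134, which is where I predicted the shoulder. The 25 N peak came from queuing one step too many, but it is under the 60 N limit. Now I'll back off and move over the sleeve.

```bash
python3 -m jog '{"grip":[0.45,0.45,0.7,1,1,1,1,1],"dp":[[0.0015,-0.007,0],[0.0015,-0.007,0],[0,0,0.03],[0,0,0.03],[-0.005,0.022,0.01],[-0.005,0.022,0],[-0.005,0.022,0],[0,0,0]],"yaw":[0,0,0,0,0,0,0,0]}'
python3 - <<'E'
from h import *
s=arm.get_state(); print(s['tool_pos'],s['ft_force'])
a=grab('scene','s5.png')[120:250,260:390]
cv2.imwrite('pics/c7.png',cv2.resize(a[...,::-1],(520,520),interpolation=2))
E
```

```text
clock: 14.0
tool_pos: [0.4737, 0.0317, 0.1496]
tcp_rot: [[0.222, -0.975, 0.001], [-0.975, -0.222, 0.002], [-0.002, -0.002, -1.0]]
ft_force: [0.1, -0.2, -0.2]
gripper_width: 1.001
[0.47366905 0.03168015 0.14961521] [ 0.12715294 -0.17658813 -0.23056967]
```

View pics/c7.png

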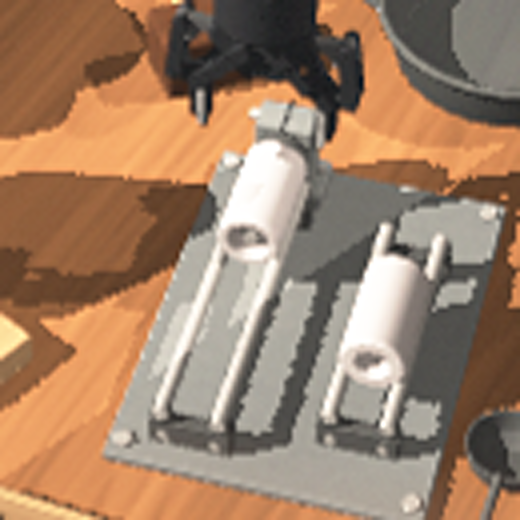

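The picture shows the sleeve home: its far end meets the shoulder at crop (290,150), and the pin tip is visible just inside the bore at (245,238). I'll grip it at mid-length.

```bash
python3 -m jog '{"grip":[1,1,1,1,1,1,1,1],"dp":[[0.001,-0.0046,-0.02],[0,0,-0.02],[0,0,-0.015],[0,0,-0.01],[0,0,-0.0045],[0,0,0],[0,0,0],[0,0,0]],"yaw":[0,0,0,0,0,0,0,0]}' 35
python3 -m jog '{"grip":[0.7,0.6,0.5,0.45,0.45,0.45,0.45,0.45],"dp":[[0,0,0],[0,0,0],[0,0,0],[0,0,0],[0,0,0],[0,0,0],[0,0,0],[0,0,0]],"yaw":[0,0,0,0,0,0,0,0]}' 35
```

```text
clock: 14.85
tool_pos: [0.4753, 0.0249, 0.0805]
tcp_rot: [[0.22, -0.975, 0.001], [-0.975, -0.22, 0.0], [-0.0, -0.002, -1.0]]
ft_force: [0.3, 0.6, 0.0]
gripper_width: 0.996
clock: 15.65
tool_pos: [0.4777, 0.0254, 0.0814]
tcp_rot: [[0.221, -0.975, 0.007], [-0.975, -0.221, 0.001], [0.0, -0.007, -1.0]]
ft_force: [5.2, 0.2, 2.7]
gripper_width: 0.567
```

```bash
python3 -m jog '{"grip":[0.45,0.45,0.45,0.45,0.45,0.45,0.45,0.45],"dp":[[0.0025,0.0005,0.0005],[0,0,0],[0.0007,-0.003,0],[0.001,-0.005,0],[0.0018,-0.008,0],[0.0018,-0.008,0],[0.0018,-0.008,0],[0.0018,-0.008,0]],"yaw":[0,0,0,0,0,0,0,0]}'
```

```text
clock: 16.45
tool_pos: [0.4867, -0.0134, 0.0814]
tcp_rot: [[0.22, -0.975, 0.002], [-0.975, -0.22, 0.003], [-0.002, -0.002, -1.0]]
ft_force: [-3.1, 8.2, 10.3]
gripper_width: 0.568
```

```bash
python3 -m jog '{"grip":[0.45,0.45,0.45,0.45,0.45,0.45,0.45,0.45],"dp":[[0.0018,-0.008,0],[0.0018,-0.008,0],[0.0018,-0.008,0],[0.0018,-0.008,0],[0.0018,-0.008,0],[0.0018,-0.008,0],[0.0018,-0.008,0],[0.0009,-0.004,0]],"yaw":[0,0,0,0,0,0,0,0]}'
python3 - <<'E'
from h import *
s=arm.get_state(); print(s['tool_pos'],s['ft_force'])
a=grab('scene','s6.png')[120:250,260:390]
cv2.imwrite('pics/c8.png',cv2.resize(a[...,::-1],(520,520),interpolation=2))
E
```

```text
clock: 17.25
tool_pos: [0.5004, -0.0737, 0.0813]
tcp_rot: [[0.22, -0.976, 0.002], [-0.976, -0.22, 0.002], [-0.002, -0.003, -1.0]]
ft_force: [-2.0, 9.2, 10.0]
gripper_width: 0.568
[ 0.50044456 -0.07368111  0.08134547] [-1.95194999  9.18383717 10.00655365]
```

View pics/c8.png

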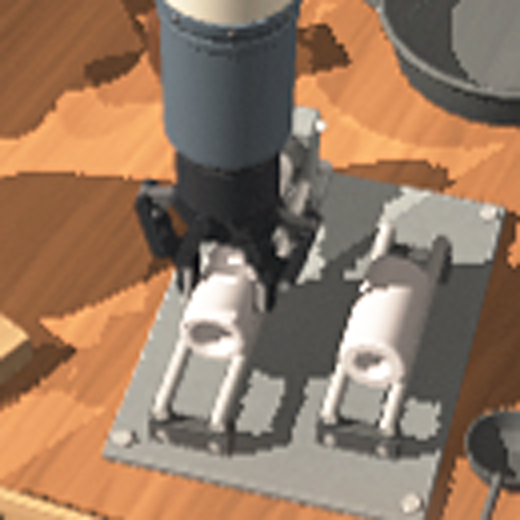

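```bash
python3 -m jog '{"grip":[0.45,0.45,0.45,0.45,0.45,0.45,0.45,0.45],"dp":[[0.001,-0.005,0.01],[0.001,-0.005,0.02],[0,0,0.025],[0,0,0.025],[0,0,0.01],[0,-0.01,0],[-0.001,-0.025,0],[-0.001,-0.025,0]],"yaw":[0,0,0,0,0,0,0,0]}'
```

```text
clock: 18.1
tool_pos: [0.4984, -0.1454, 0.1685]
tcp_rot: [[0.221, -0.975, -0.003], [-0.975, -0.221, 0.001], [-0.001, 0.003, -1.0]]
ft_force: [-0.1, -0.6, -2.4]
gripper_width: 0.571
```

```bash
python3 -m jog '{"grip":[0.45,0.45,0.45,0.45,0.45,0.45,0.45,0.45],"dp":[[-0.001,-0.035,0],[-0.001,-0.035,0],[-0.001,-0.035,0],[-0.001,-0.035,0],[-0.001,-0.035,0],[-0.001,-0.028,0],[-0.001,-0.012,0],[0,0,0]],"yaw":[0,0,0,0,0,-0.8,-0.8,0]}'
python3 - <<'E'
from h import *
s=arm.get_state(); print(s['tool_pos'],s['ft_force'],s['gripper_width'])
a=grab('scene','s7.png')[100:360,180:420]
cv2.imwrite('pics/c9.png',cv2.resize(a[...,::-1],None,fx=2.3,fy=2.3,interpolation=2))
E
```

```text
clock: 18.9
tool_pos: [0.4912, -0.361, 0.168]
tcp_rot: [[0.19, -0.982, -0.003], [-0.982, -0.19, 0.002], [-0.002, 0.003, -1.0]]
ft_force: [-0.3, 0.6, -2.8]
gripper_width: 0.566
[ 0.49116535 -0.36100323  0.16801313] [-0.31205242  0.57970051 -2.76075776] 0.5657386826084988
```

View pics/c9.png

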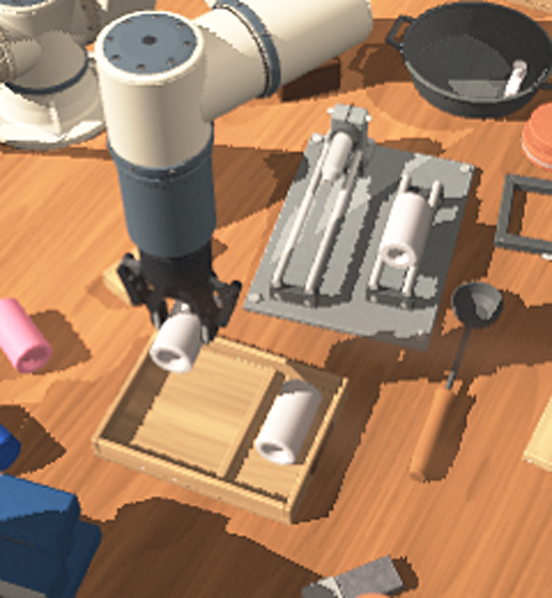

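```bash
python3 - <<'E'
from h import *
p=onz('scene',[(180+u/2.3,100+v/2.3) for u,v in((155,335),(347,378),(293,515),(95,440))],.036); print(p.round(3),p.mean(0))
E
python3 -m jog '{"grip":[0.45,0.45,0.45,0.45,0.45,0.45,0.45,0.45],"dp":[[0,0,-0.02],[0,0,-0.025],[0,0,-0.025],[0,0,-0.015],[0,0,-0.01],[0,0,-0.008],[0,0,-0.006],[0,0,-0.004]],"yaw":[0,0,0,0,0,0,0,0]}'
```

```text
[[ 0.409 -0.316  0.036]
 [ 0.647 -0.258  0.036]
 [ 0.678 -0.448  0.036]
 [ 0.431 -0.475  0.036]] [ 0.54140552 -0.3740123   0.036     ]
clock: 19.75
tool_pos: [0.4929, -0.3597, 0.0573]
tcp_rot: [[0.193, -0.981, 0.0], [-0.981, -0.193, -0.0], [0.0, -0.0, -1.0]]
ft_force: [-0.1, 0.8, -2.9]
gripper_width: 0.571
```

```bash
python3 -m jog '{"grip":[0.45,0.45,0.45,0.45,0.45,0.45,0.45,0.45],"dp":[[0.001,-0.006,0],[0,0,-0.003],[0,0,-0.002],[0,0,-0.002],[0,0,-0.001],[0,0,-0.001],[0,0,-0.001],[0,0,0]],"yaw":[0,0,0,0,0,0,0,0]}'
```

```text
clock: 20.55
tool_pos: [0.4936, -0.3657, 0.0472]
tcp_rot: [[0.193, -0.981, -0.0], [-0.981, -0.193, 0.0], [-0.0, 0.0, -1.0]]
ft_force: [0.5, -0.9, -2.2]
gripper_width: 0.57
```

```bash
python3 -m jog '{"grip":[0.45,0.45,0.45,0.45,0.45,0.45,0.45,0.45],"dp":[[0,0,-0.0005],[0,0,-0.0005],[0,0,-0.0005],[0,0,-0.0005],[0,0,-0.0005],[0,0,0],[0,0,0],[0,0,0]],"yaw":[0,0,0,0,0,0,0,0]}'
```

```text
clock: 21.35
tool_pos: [0.4936, -0.3658, 0.0448]
tcp_rot: [[0.193, -0.981, 0.0], [-0.981, -0.193, -0.0], [0.0, -0.0, -1.0]]
ft_force: [-0.8, -0.1, -2.2]
gripper_width: 0.568
```

```bash
python3 -m jog '{"grip":[0.45,0.45,0.45,0.45,0.45,0.45,0.45,0.45],"dp":[[0,0,-0.0005],[0,0,-0.0005],[0,0,-0.0005],[0,0,-0.0003],[0,0,0],[0,0,0],[0,0,0],[0,0,0]],"yaw":[0,0,0,0,0,0,0,0]}'
```

```text
clock: 22.15
tool_pos: [0.4937, -0.3658, 0.0442]
tcp_rot: [[0.193, -0.981, 0.0], [-0.981, -0.193, -0.001], [0.001, -0.0, -1.0]]
ft_force: [-2.6, 3.0, 6.9]
gripper_width: 0.567
```

Contact with the tray floor (+7 N). I'll open gently and lift.

```bash
python3 -m jog '{"grip":[0.62,0.66,0.7,0.75,0.8,0.85,0.85,0.85],"dp":[[0,0,0.001],[0,0,0],[0,0,0],[0,0,0],[0,0,0],[0,0,0.005],[0,0,0.02],[0,0,0.03]],"yaw":[0,0,0,0,0,0,0,0]}'
python3 -m jog '{"grip":[0.85,0.85,0.85,0.85,0.85,0.85,0.85,0.85],"dp":[[0,0,0.04],[0,0,0.04],[0,0.02,0.04],[-0.03,0.03,0.02],[-0.03,0.03,0],[-0.03,0.03,0],[0,0,0],[0,0,0]],"yaw":[0,0,0,0,0,0,0,0]}'
python3 - <<'E'
from h import *
s=arm.get_state(); print(s['tool_pos'],s['ft_force'],s['gripper_width'])
a=grab('scene','s8.png')[100:360,180:420]
cv2.imwrite('pics/c10.png',cv2.resize(a[...,::-1],None,fx=2.3,fy=2.3,interpolation=2))
E
```

```text
clock: 22.95
tool_pos: [0.4925, -0.3652, 0.0981]
tcp_rot: [[0.192, -0.981, -0.004], [-0.981, -0.192, 0.002], [-0.003, 0.003, -1.0]]
ft_force: [-0.6, -1.1, -1.1]
gripper_width: 0.854
clock: 23.75
tool_pos: [0.4033, -0.2555, 0.2401]
tcp_rot: [[0.194, -0.981, 0.002], [-0.981, -0.194, -0.001], [0.001, -0.002, -1.0]]
ft_force: [0.1, -0.3, -0.6]
gripper_width: 0.846
[ 0.40328599 -0.25546302  0.24007307] [ 0.13879215 -0.31644186 -0.62826987] 0.8461179543047133
```

View pics/c10.png

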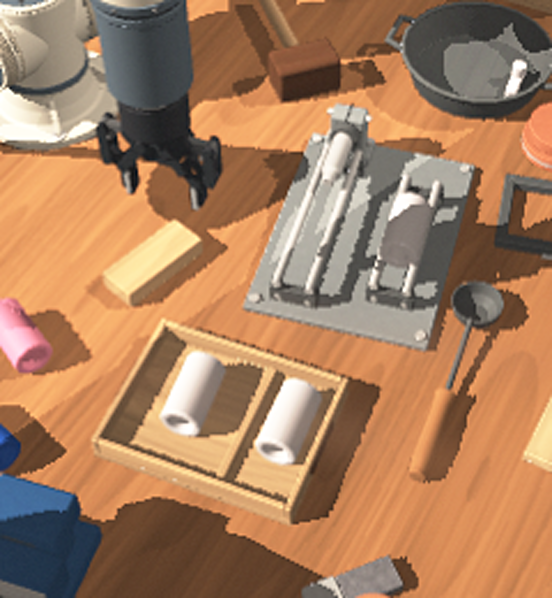

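The sleeve lies in the empty part of the tray at crop (192,393), level and at rest. The waiting sleeve at (408,228), the passed sleeve at (290,420) and the bench items look undisturbed. The gripper is clear, so I'm handing in.

```bash
python3 -c "from plant import arm; arm.job_done()"
```

```text
the job is handed in; nothing more can be done
```

The sleeve from the gauging rails fitted, so I drew it off the pin, laid it in the tray's empty part with the good castings, and handed in the job at about 24 s. It passed the step at a steady 1.5–2.5 N and went home against the shoulder where I predicted.

- **Final checks:** the last picture shows the sleeve lying level in the tray and the gripper clear. The waiting sleeve, the passed sleeve and the bench items in view look undisturbed. I checked these by eye, without measuring them, and the ring mould was only partly in view.
- **Push went past the stop band:** I should have stopped at a rise of 6–10 N. At the shoulder the push read 11 N, and one more step I had already queued took it to about 26 N, still under the 60 N limit.
- **Drag while drawing off:** the gripped sleeve was pressed onto the rails with about 10 N, so drawing it off took about 9 N.
- **Tray position disagreed:** the two cameras put the tray's centre about 17 mm apart. I aimed between them, and the sleeve landed well inside the walls.

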